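# Hold a spring clip open around a cheese batch card

### The job

Take the large wooden spring clip off the peg rail by squeezing its handles, and bring it jaws down over the wider of the two stiff batch cards. Finish still holding it there, squeezed wide open with one jaw on each side of the card's top edge, about the middle of that edge and well down over it, touching neither the card nor its stand; do not put it down or let it snap shut. Leave the card stand and everything else standing where it is.

Things in the scene. Friction and masses are not known exactly. Their poses are not given: they have to be found in the camera images.
- clip_jaw (a joint): opening angle (rad) of the large spring clip between its two halves: 0 with the lips 10 mm apart as it grips the rail at the start, +0.48 at its stop (handles parallel, lips about 34 mm apart), -0.16 nearly shut. A spring shuts it: pinching the handles 34 mm above the pivot takes about 7 N to start and 12 N to reach the stop; a grip of 30 N holds it hard on the stop.
- clip_pivot (a point): pivot of the large clip, a plain wooden peg-like spring clip with a steel coil, 30 mm wide, 104 mm tall overall, about 70 g. The handles rise to 52 mm above the pivot and the jaws hang to 52 mm below it. Its y axis is the hinge axis (it runs along the rail); at the start z is up and x is across the rail, the way the handles are pinched. The axes belong to one half, which tilts up to 0.24 rad as the clip is squeezed.
- clip_grip (a point): where to pinch the large clip: midway between its two handles, 34 mm above the pivot, same axes. At the start the handles splay upwards and measure about 47 mm outside to outside at the top, 40 mm at this height; squeezed to the stop they are parallel and 24 mm outside to outside. Pinch from above along x, one finger outside each handle. Exact only before the squeeze.
- clip_tip_a (a point): inner face of one jaw's lip (the one at -x), mid-width, 2 mm above the lip's end, 50 mm below the pivot at the start. Each jaw is 6 to 10 mm thick outwards of this point.
- clip_tip_b (a point): the same on the other jaw (the one at +x)
- rail: fixed wooden peg rail: an upright strip 10 mm thick (x), 170 mm long (y), its top 70 mm above the table, on a foot 70 x 190 x 14 mm; origin under its centre. The large clip sits astride it 45 mm from the middle, to one side or the other, the small clip to the other side. The large clip's jaws reach 42 mm down over the strip.
- small_clip_mid (a point): a similar but much smaller clip (18 mm wide, about 50 mm tall) astride the same rail; not to be disturbed; point at its middle
- wide_stand: loose wooden foot 55 (x) x 120 (y) x 22 mm high, 0.5 kg, carrying upright the wider card, 110 mm wide (y), 3 mm thick (x); origin under its centre, z up
- wide_edge (a point): middle of the top edge of the wider card, 112 mm above the table. x is square to the card's face, y along the edge, z up
- narrow_stand: the same foot with a narrow card, 60 mm wide, top also 112 mm above the table; not to be disturbed; origin under its centre
- tomme: small cheese wheel, 92 mm across, 42 mm high, bystander; origin under its centre
- tomme2: darker small cheese wheel, 76 mm across, 45 mm high, bystander; origin under its centre
- brush: rind brush 200 mm long lying flat, bystander
- jar: glass jar, 60 mm across, 85 mm high, bystander; origin under its centre
- spool: wooden spool, 52 mm across, 54 mm high, bystander; origin under its centre
There are look-alikes about, which are no part of the job. Leave any green or turquoise look-alike of the wide_stand alone.

How it is judged:
By the outcome, as a careful person would: the job done as asked, in the order asked, and still so for the second after the job is handed in, while the arm keeps its last pose, push and grip.
It also fails if it takes over 38 s, if anything falls off the work surface, if the arm or the gripper's body presses on something with over 40 N, if the wrist force passes 120 N, or if a joint passes its speed limit or range.

### The arm

A 6-joint arm with a two-finger parallel gripper is mounted at the origin on the work surface. World frame = base frame: x ahead of the robot, y to its left, z up, the work surface at z = 0. Lengths are in mm, angles in rad, forces in N, time in s.
With the tool pointing down it reaches from about 350 to 875 mm from the base axis. Payload 4.2 kg.
Tool frame: the origin (TCP) lies midway between the tips of the shut fingers; the grasp point (between the pads) lies 19 mm behind it (arm.tcp_to_grasp is the distance from the TCP to the grasp point, in mm); z points along the fingers, y is the line along which they close (so a half turn about z gives the same grasp; the last joint's range is limited). The gripper opens to 85 mm and grips with 20 to 120 N. Pads are 22 mm wide; open, the fingers measure 114 mm over their backs; the gripper's body (76 mm by 85 mm) begins 54 mm behind the grasp point. The pads swing forward as they close: fully open they stand 13 mm farther back than shut.
Start: joints at [1.363, 0.385, 0.008, 0, -1.194, -0.259], TCP at [281.236, 558.127, 200.712] pointing down, gripper open.
Joint ranges: [-3.14, 3.14], [-1.21, 2.06], [-1.07, 1.41], [-3.16, 2.05], [-2.99, -0.16], [-3.1, 3.1]. Speed limits (rad/s): [2.79, 2.79, 3.14, 3.14, 3.14, 3.14].

### API

Orientations are given as a unit quaternion [x, y, z, w].
In Python, from bench import arm gives the robot as it stands.
- The arm moves only by the tool arm_command, never from a script. Its argument "rows" is a list of rows, each a list of 2 entries, a list of its own where there are three numbers: the shift along the tool's x, y, z as a fraction of full scale, then the turn, a rotation vector about the tool's x, y, z as a fraction of full scale. In form: [[[x, y, z], [wx, wy, wz]], ...]. A call has 1 to 5 rows; each row is the pose to reach, as a shift and turn from the pose commanded when the call began, along the tool's axes at that moment, turning the shorter way round; what a row does not reach only later rows make up. Full scale, the value 1, is 0.25 m for a shift and 180 degrees for a turn. A row lasts 1/10 s, in which the tool goes at most 50 mm and 8.59 degrees, less where a joint would pass 70% of its speed; a pose out of reach is approached as far as the arm can. A call with a number of a shift or a turn outside -1 to 1 is refused whole. A call with a gripper value outside its range is refused whole. "grip" is the opening, from 0 (shut) to 1 (fully open), set as the call begins (left out, the last holds). The fingers move at their own pace and stop on an object; the grip force is fixed at half the most. Time passes only in rows, so rows that repeat a pose let the fingers close. It gives the time, the measured TCP pose, the force, the opening and the grip force at its end, in the units of the state.
- arm.read_state(): the state, without advancing time (a new reading comes with each control period).
- arm.get_image(name): name is "scene" or "side" or "wrist"; returns (picture, depth): 420x560x3 uint8, blue, green, red; 420x560 float32, mm along the optical axis (not along the pixel's ray), 0 where there is no reading.
- arm.camera_info(name): a dict with "fx", "fy", "cx", "cy" (pixels), "extrinsics" (4x4, takes a point from camera to world coordinates). Camera axes: x right, y down, z forward; pixel columns grow to the right and rows downward; lengths in mm; the calibration is good to about 2 mm. The wrist camera is an equidistant fisheye: a pixel r from the principal point sees the ray r / f radians off the axis. A picture is of the moment at which its call begins: read the wrist's pose just before it. camera_info takes no time and is no camera call; for the wrist camera it gives the pose at the moment of the call.
- arm.job_done(): hands the job in; it is judged then, once.
Trained networks look in the newest picture that a camera, given by its name, has taken for a name from the list of things; names that differ only in an ending like _2 or _b are one class to them, and where a whole thing is asked for, a point or a joint stands for the part that bears it (a point fixed in the world has none). Each returns a list of dicts, best first, with "score" (0 to 1); they miss things now and then, are a little off and sometimes report something else, mostly with a low value. They report only what shows in the picture. A call takes as long as a camera call. They do not tell look-alikes from the thing itself.
- arm.spot_in(camera, query): "position" ([column, row] in pixels, amid what is visible of it).
The state is a dict: "clock": time; "joints": joint angles; "joint_vel": joint speeds; "joint_efforts": joint torques, N m; "position": TCP position; "ee_rot": TCP orientation; "contact_force": force on the tool from outside, world axes, zero at the start; "wrist_torque": the same for the moment, N m; "gripper_width": finger opening in mm; "grasp_force": force on a finger pad.
Only numpy, scipy, OpenCV 4.12 (cv2) and the standard library are available. Lean on these libraries where they do the work, as an engineer would, in place of code of your own. Each camera call takes 0.05 s, during which the arm holds its last target. There are 200 camera calls.

## Working session

There is one attempt and no reset: what is moved stays moved. The work goes in short steps, Python scripts to look and compute and a tool call to move; the robot and the scene stay as the last step left them, time stands still between calls to the robot, and variables do not carry over. Pictures are saved under pics/ and viewed, at most 10 in all, crops included, and the job is handed in when it is done.

Besides the shell and the picture viewer there is one more tool, called after "Emit:" by a JSON object that holds its "name" and its "arguments". arm_command: Moves the arm, as the interface text tells. Shift numbers are shares of 0.25 m and turn numbers shares of 180 degrees, none past 1 either way. Its arguments: {"type":"object","properties":{"rows":{"type":"array","items":{"type":"array"}},"grip":{"type":"number"}},"required":["rows"]}

```bash
mkdir -p pics
cat > h.py <<'E'
import numpy as np, cv2, pickle
from bench import arm
def snap(n):
    info=arm.camera_info(n); im,d=arm.get_image(n); return im,d,{k:(np.array(v) if k=='extrinsics' else v) for k,v in info.items()}
def ray(i,u,v,fish=False):
    x=(u-i['cx'])/i['fx'];y=(v-i['cy'])/i['fy']
    if fish:
        r=np.hypot(x,y); s=np.sin(r)/r if r>1e-9 else 1; p=np.array([x*s,y*s,np.cos(r)])
    else: p=np.array([x,y,1.])
    return p
def world(i,u,v,z,fish=False):
    p=ray(i,u,v,fish); p=p/p[2]*z; E=np.array(i['extrinsics']); return E[:3,:3]@p+E[:3,3]
def cloud(i,d):
    v,u=np.indices(d.shape); x=(u-i['cx'])/i['fx']*d;y=(v-i['cy'])/i['fy']*d
    E=np.array(i['extrinsics']); return np.stack([x,y,d],-1)@E[:3,:3].T+E[:3,3]
E
python3 - <<'E'
from h import *
out=[]
for n in ['scene','side']:
    im,d,i=snap(n); pickle.dump((im,d,i),open(n+'.pkl','wb')); cv2.imwrite(f'pics/{n}.png',im)
    print(n,i['fx'],i['fy'],i['cx'],i['cy'],np.round(i['extrinsics'],3).tolist())
    for q in ['clip_grip','wide_stand','wide_edge','rail','small_clip_mid','narrow_stand']:
        for r in arm.spot_in(n,q)[:4]:
            u,v=r['position']; z=d[int(v),int(u)]
            print(n,q,round(r['score'],2),np.round([u,v]),np.round(world(i,u,v,z)) if z>0 else None)
print(arm.read_state())
E
```

```text
scene 405.36183011095665 405.36183011095665 284.12123197765095 216.99589802997542 [[-0.813, 0.301, -0.498, 1004.074], [0.581, 0.457, -0.673, 655.396], [0.025, -0.837, -0.546, 637.474], [0.0, 0.0, 0.0, 1.0]]
scene clip_grip 0.88 [320. 254.] [537. 156. 103.]
scene wide_stand 0.83 [144. 270.] [850. -56.  58.]
scene wide_stand 0.82 [324. 211.] [351. -42.  43.]
scene wide_stand 0.82 [308. 171.] [ 225. -273.   33.]
scene wide_stand 0.73 [229. 190.] [ 519. -277.   50.]
scene wide_edge 0.87 [327. 212.] [352. -28.  48.]
scene wide_edge 0.82 [310. 169.] [ 203. -286.   30.]
scene wide_edge 0.58 [145. 274.] [848. -57.  44.]
scene rail 0.87 [332. 299.] [539. 208.  17.]
scene rail 0.71 [318. 257.] [534. 147.  88.]
scene small_clip_mid 0.77 [342. 281.] [533. 225.  77.]
scene narrow_stand 0.9 [281. 233.] [499. -38.  27.]
scene narrow_stand 0.64 [279. 191.] [ 394. -199.   44.]
side 473.17813968140916 473.17813968140916 278.6990276453466 211.39412098846722 [[0.837, -0.409, 0.363, 51.378], [-0.547, -0.623, 0.559, -726.284], [-0.002, -0.667, -0.745, 1085.692], [0.0, 0.0, 0.0, 1.0]]
side clip_grip 0.77 [
[... 655 characters left out ...]
nts': array([ 1.36260598e+00,  3.84642313e-01,  7.86911325e-03, -1.62999230e-05,
       -1.19397027e+00, -2.58651517e-01]), 'joint_vel': array([-0.00021289,  0.00081237, -0.00255509, -0.00053207,  0.00205753,
       -0.00145243]), 'joint_efforts': array([ 9.74285140e-04, -3.91952026e+01,  1.88584650e+01,  4.18968514e+00,
       -2.64976597e-04, -2.75311763e-06]), 'position': array([281.22557069, 558.12136574, 200.73239449]), 'ee_rot': array([ 9.72880110e-01, -2.31309947e-01, -8.24251393e-06, -2.62278438e-05]), 'contact_force': array([-0.21969834,  0.4564581 , -0.34403451]), 'wrist_torque': array([-0.01629915, -0.03379468, -0.00852003]), 'grasp_force': 0.0, 'gripper_width': 85.10172902729434}
```

View pics/scene.png

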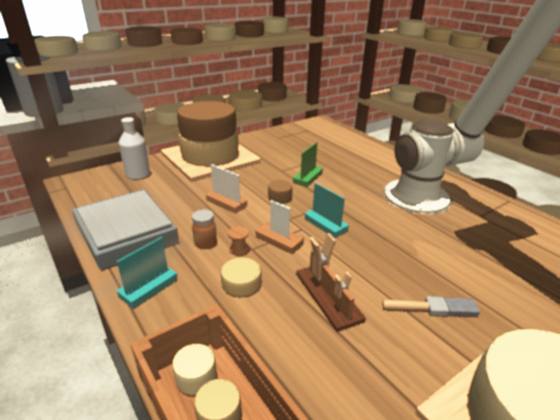

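View pics/side.png

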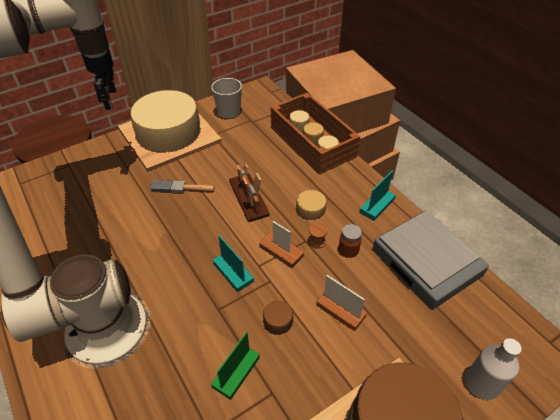

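The scene picture shows the rail with both clips around (330,280), the large one at (322,255). The wide white card on its orange foot is at (226,190), and the narrow one at (280,228). The side picture agrees: rail at (248,190), wide stand at (342,303). The green and turquoise stands are look-alikes. Next I fit geometry from the depth images.

Run:
```python
from h import *
def rect(p,name):
    r=cv2.minAreaRect(p[:,:2].astype(np.float32)); print(name,len(p),np.round(r[0]),np.round(r[1]),round(r[2],1),'med',np.round(np.median(p,0)))
for n in ['scene','side']:
    im,d,i=pickle.load(open(n+'.pkl','rb')); P=cloud(i,d).reshape(-1,3)
    ok=d.reshape(-1)>0
    def near(c,R,z0,z1): return P[ok&(np.hypot(P[:,0]-c[0],P[:,1]-c[1])<R)&(P[:,2]>z0)&(P[:,2]<z1)]
    tb=near((525,190),200,-15,6); print(n,'table z',np.median(tb[:,2]))
    rect(near((530,190),110,9,20),'foot'); 
    q=near((530,190),110,35,72); rect(q,'strip')
    q=near((530,190),110,84,140); rect(q,'bigclip'); print(q[:,2].max(), np.percentile(q[:,2],95))
    q=near((522,-288),80,40,125); rect(q,'card'); print(np.percentile(q[:,2],[95,99,100]))
    c=q[:,:2].mean(0); w,V=np.linalg.eigh(np.cov((q[:,:2]-c).T)); t=(q[:,:2]-c)@V[:,1]; print('card dir',V[:,1],'mid',c+V[:,1]*(t.max()+t.min())/2,'len',np.ptp(t))
    rect(near((522,-288),90,14,28),'cfoot')
    q=near((500,-42),70,40,125); rect(q,'narrow')
```

```text
scene table z 1.9697762001902674
foot 1244 [531. 188.] [191.  71.] 79.3 med [548. 214.  16.]
strip 682 [529. 188.] [172.  27.] 79.7 med [537. 202.  57.]
bigclip 534 [528. 184.] [116.  47.] 80.7 med [527. 153. 101.]
132.7567050202643 130.25008791379238
card 637 [ 523. -289.] [  8. 114.] 17.3 med [ 523. -286.   79.]
[112.63878659 114.80281949 115.82120875]
card dir [-0.29832367  0.95446477] mid [ 523.89806093 -288.65087305] len 114.2064591534614
cfoot 349 [ 527. -286.] [ 57. 123.] 20.7 med [ 534. -269.   24.]
narrow 483 [500. -44.] [ 7. 61.] 18.3 med [500. -43.  79.]
side table z 0.9083280404277048
foot 653 [530. 186.] [196.  71.] 78.5 med [516. 164.  15.]
strip 185 [528. 184.] [176.  24.] 79.4 med [516. 135.  61.]
bigclip 207 [530. 182.] [122.  47.] 77.2 med [530. 139. 101.]
133.72366563391859 130.55917096852423
card 713 [ 524. -288.] [  9. 111.] 17.7 med [ 524. -291.   81.]
[112.33884188 114.92536054 117.15397756]
card dir [-0.30376906  0.9527457 ] mid [ 523.27932161 -288.60357516] len 111.24488502744396
cfoot 594 [ 524. -289.] [ 58. 121.] 17.7 med [ 512. -299.   23.]
narrow 308 [500. -44.] [ 8. 63.] 19.0 med [500. -46.  81.]
```

Add to h.py:
```python
from scipy.spatial.transform import Rotation as R
def go(pos,yaw):
    "fractions to reach TCP pos, tool down, closing axis (tool y) at world angle yaw deg mod 180 (nearest)"
    s=arm.read_state(); Rc=R.from_quat(s['ee_rot']); p=Rc.inv().apply(np.array(pos)-s['position'])
    best=None
    for k in (0,180):
        a=np.radians(yaw+k); y=np.array([np.cos(a),np.sin(a),0]); z=np.array([0,0,-1.]); x=np.cross(y,z)
        rv=(Rc.inv()*R.from_matrix(np.stack([x,y,z],1))).as_rotvec()
        if best is None or np.linalg.norm(rv)<np.linalg.norm(best): best=rv
    print('t',round(s['clock'],2),'pos',np.round(s['position'],1),'shift',np.round(p/250,3),'turn',np.round(best/np.pi,4),'mm',round(np.linalg.norm(p),1),'deg',round(np.degrees(np.linalg.norm(best)),1),'F',np.round(s['contact_force'],1),'w',round(s['gripper_width'],1),'gf',round(s['grasp_force'],1))
```

```text
(no output)
```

Emit:
{"name": "arm_command", "arguments": {"rows": [[[0.8,0.52,-0.12],[0,0,0.2]],[[0.8,0.52,-0.12],[0,0,0.2]],[[0.8,0.52,-0.12],[0,0,0.2]],[[0.8,0.52,-0.12],[0,0,0.2]],[[0.8,0.52,-0.12],[0,0,0.2]]]}}

```text
clock: 1.2
position: [402.2, 349.9, 231.5]
ee_rot: [0.853, -0.522, 0.0, -0.0]
contact_force: [0.2, 0.7, -0.9]
gripper_width: 85.5
grasp_force: 0.0
```

```bash
python3 -c "
from h import *
go((522,143,260),-10.5)"
```

```text
t 1.2 pos [402.2 349.9 231.5] shift [ 0.955 -0.051 -0.114] turn [-2.000e-04  2.000e-04  2.086e-01] mm 240.8 deg 37.5 F [ 0.2  0.7 -0.9] w 85.5 gf 0.0
```

Emit:
{"name": "arm_command", "arguments": {"rows": [[[0.95,-0.05,-0.11],[0,0,0.209]],[[0.95,-0.05,-0.11],[0,0,0.209]],[[0.95,-0.05,-0.11],[0,0,0.209]],[[0.95,-0.05,-0.11],[0,0,0.209]],[[0.95,-0.05,-0.11],[0,0,0.209]]]}}

```text
clock: 1.7
position: [522.2, 144.3, 258.9]
ee_rot: [-0.638, 0.77, -0.0, 0.0]
contact_force: [1.3, 0.6, 0.4]
gripper_width: 85.3
grasp_force: 0.0
```

Emit:
{"name": "arm_command", "arguments": {"rows": [[[0,0,0],[0,0,0]],[[0,0,0],[0,0,0]]]}}

```text
clock: 1.9
position: [521.4, 145.8, 258.2]
ee_rot: [-0.64, 0.769, 0.0, 0.0]
contact_force: [-0.5, 0.3, -0.1]
gripper_width: 85.4
grasp_force: 0.0
```

Run:
```python
from h import *
go((522,143,95),-10.5)
im,d,i=snap('wrist'); cv2.imwrite('pics/w1.png',im); pickle.dump((im,d,i),open('w1.pkl','wb'))
print({k:np.round(v,3).tolist() for k,v in i.items() if not isinstance(v,str)})
for q in ['clip_grip','rail']: print(q,arm.spot_in('wrist',q)[:3])
v,u=np.indices(d.shape); x=(u-i['cx'])/i['fx'];y=(v-i['cy'])/i['fy']; r=np.hypot(x,y)+1e-9; t=np.tan(np.minimum(r,1.4))/r
P=(np.stack([x*t*d,y*t*d,d],-1)@i['extrinsics'][:3,:3].T+i['extrinsics'][:3,3]).reshape(-1,3)
ok=(d.reshape(-1)>0)&(np.hypot(P[:,0]-530,P[:,1]-187)<130)
for z0,z1 in [(9,20),(60,74),(105,118),(118,128),(128,136)]:
    q=P[ok&(P[:,2]>z0)&(P[:,2]<z1)]
    if z0>100: q=q[np.hypot(q[:,0]-522,q[:,1]-143)<45]
    if len(q)<10: print(z0,len(q));continue
    rr=cv2.minAreaRect(q[:,:2].astype(np.float32)); print(z0,len(q),np.round(rr[0],1),np.round(rr[1],1),round(rr[2],1))
```

```text
t 1.9 pos [521.4 145.8 258.2] shift [ 0.011 -0.004  0.653] turn [0.0001 0.0001 0.0001] mm 163.2 deg 0.0 F [-0.5  0.3 -0.1] w 85.4 gf 0.0
{'fx': 325.192, 'fy': 325.192, 'cx': 281.76, 'cy': 209.844, 'extrinsics': [[-0.983, 0.174, 0.051, 506.186], [0.181, 0.941, 0.285, 73.197], [0.001, 0.29, -0.957, 431.376], [0.0, 0.0, 0.0, 1.0]]}
clip_grip [{'position': [281.9, 180.8], 'score': 0.97}]
rail [{'position': [281.1, 205.7], 'score': 0.89}]
9 4315 [493.3 192.3] [189.9 142.1] 79.7
60 866 [529.  185.5] [170.   25.9] 77.2
105 247 [518.6 142.1] [29.1 39.7] 78.5
118 317 [518.4 142.1] [29.3 47.9] 78.4
128 303 [518.4 142.2] [28.9 47.6] 78.3
```

View pics/w1.png

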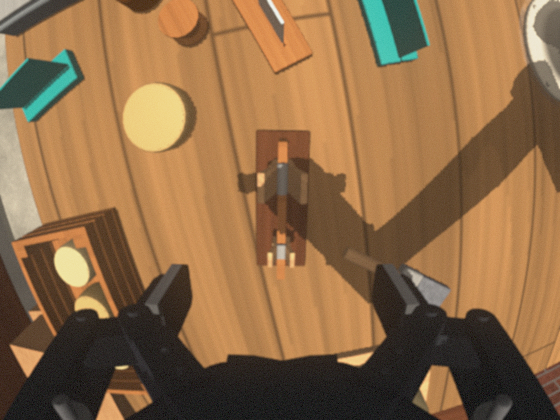

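The wrist picture shows the large clip at (281,180), astride the rail with its handles splayed, and the small clip at (281,255). I cross-check the clip top with the two fixed cameras.

Run:
```python
from h import *
for n in ['scene','side']:
    im,d,i=pickle.load(open(n+'.pkl','rb')); P=cloud(i,d).reshape(-1,3)
    q=P[(d.reshape(-1)>0)&(np.hypot(P[:,0]-520,P[:,1]-143)<45)&(P[:,2]>118)&(P[:,2]<140)]
    r=cv2.minAreaRect(q[:,:2].astype(np.float32)); print(n,len(q),np.round(r[0],1),np.round(r[1],1),round(r[2],1))
go((519.5,142.5,95),-11.3)
```

```text
scene 138 [521.1 143.3] [30.8 47.2] 79.6
side 65 [520.7 141.3] [32.8 47.3] 77.2
t 2.05 pos [520.7 147.5 258.1] shift [0.02  0.001 0.652] turn [ 0.0001 -0.      0.0057] mm 163.1 deg 1.0 F [ 0.6  0.2 -0. ] w 85.7 gf 0.0
```

Emit:
{"name": "arm_command", "arguments": {"rows": [[[0.02,0.0,0.24],[0,0,0.005]],[[0.02,0.0,0.24],[0,0,0.005]],[[0.02,0.0,0.24],[0,0,0.005]],[[0.02,0.0,0.24],[0,0,0.005]]]}}

```text
clock: 2.45
position: [521.2, 142.6, 199.7]
ee_rot: [-0.635, 0.772, -0.001, 0.001]
contact_force: [0.3, 0.1, 0.7]
gripper_width: 85.4
grasp_force: 0.0
```

Run:
```python
from h import *
go((520,142.3,95),-11.4)
im,d,i=snap('wrist')
go((520,142.3,95),-11.4)
v,u=np.indices(d.shape); x=(u-i['cx'])/i['fx'];y=(v-i['cy'])/i['fy']; r=np.hypot(x,y)+1e-9; t=np.tan(np.minimum(r,1.4))/r
P=(np.stack([x*t*d,y*t*d,d],-1)@i['extrinsics'][:3,:3].T+i['extrinsics'][:3,3]).reshape(-1,3)
q=P[(d.reshape(-1)>0)&(np.hypot(P[:,0]-520,P[:,1]-143)<45)&(P[:,2]>118)&(P[:,2]<140)]
r=cv2.minAreaRect(q[:,:2].astype(np.float32)); print(len(q),np.round(r[0],1),np.round(r[1],1),round(r[2],1), np.percentile(q[:,2],95))
```

```text
t 2.45 pos [521.2 142.6 199.7] shift [0.002 0.005 0.419] turn [-0.0007  0.0002  0.0013] mm 104.7 deg 0.3 F [0.3 0.1 0.7] w 85.4 gf 0.0
t 2.5 pos [521.5 142.7 200.1] shift [0.003 0.007 0.421] turn [-0.001   0.0005  0.0012] mm 105.2 deg 0.3 F [-0.1  0.   0.5] w 85.3 gf 0.0
953 [518.6 141.8] [30.4 48.2] 78.6 129.5770739730035
```

Emit:
{"name": "arm_command", "arguments": {"rows": [[[0.003,0.008,0.14],[0,0,0.001]],[[0.003,0.008,0.28],[0,0,0.001]],[[0.003,0.008,0.38],[0,0,0.001]],[[0.003,0.008,0.42],[0,0,0.001]],[[0.003,0.008,0.42],[0,0,0.001]]]}}

```text
clock: 3.0
position: [518.5, 141.6, 93.3]
ee_rot: [-0.633, 0.774, -0.0, -0.0]
contact_force: [0.1, 0.3, 0.2]
gripper_width: 85.5
grasp_force: 0.0
```

Emit:
{"name": "arm_command", "arguments": {"rows": [[[0,0,0],[0,0,0]],[[0,0,0],[0,0,0]],[[0,0,0],[0,0,0]]]}}

```text
clock: 3.3
position: [519.1, 141.8, 94.7]
ee_rot: [-0.633, 0.774, -0.0, 0.001]
contact_force: [-0.6, -0.3, 0.9]
gripper_width: 85.5
grasp_force: 0.0
```

Run:
```python
from h import *
go((519.6,142.2,95),-11.4)
im,d,i=snap('side'); a=cv2.resize(im[120:240,180:340],None,fx=4,fy=4,interpolation=cv2.INTER_CUBIC)
im,d,i=snap('wrist'); cv2.imwrite('pics/w2.png',im)
cv2.imwrite('pics/s2.png',a)
```

```text
t 3.3 pos [519.1 141.8  94.7] shift [-0.002 -0.002 -0.001] turn [-0.0007  0.0006 -0.0002] mm 0.7 deg 0.2 F [-0.6 -0.3  0.9] w 85.5 gf 0.0
```

View pics/w2.png

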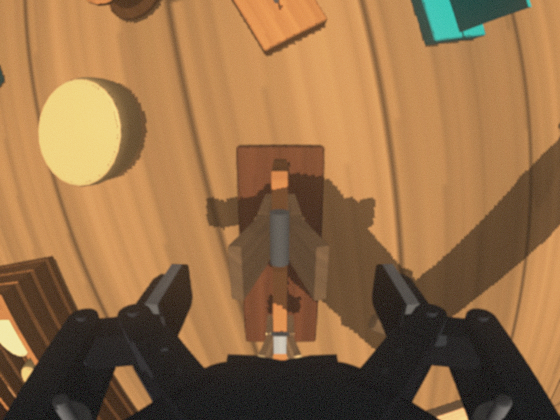

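The wrist picture shows the handles spanning columns 229–328, centred at about 279, between finger faces at 188 and 377, centred at 282.5. I compare that with projected points before squeezing.

Run:
```python
from h import *
s=arm.read_state(); i=arm.camera_info('wrist'); E=np.array(i['extrinsics']); Rc=R.from_quat(s['ee_rot']).as_matrix()
def proj(p):
    c=E[:3,:3].T@(np.array(p)-E[:3,3]); r=np.hypot(*c[:2]); th=np.arctan2(r,c[2]); return np.round([i['cx']+i['fx']*th*c[0]/r, i['cy']+i['fy']*th*c[1]/r])
T=s['position']
for zz in (-13,-32):
  for xx in (-11,0,11):
    print(zz,xx,[proj(T+Rc@np.array([xx,yy,zz])) for yy in (-42.5,42.5)])
for zt in (-37,-19): # handle faces at top/grip height
  for xx in (-15,0,15): print('clip',zt,xx,[proj(T+Rc@np.array([xx,yy,zt])) for yy in ((-23.5,23.5) if zt==-37 else (-20,20))])
print('coil/pivot',proj(T+Rc@np.array([0,0,15])))
```

```text
-13 -11 [array([203., 272.]), array([354., 272.])]
-13 0 [array([201., 254.]), array([355., 255.])]
-13 11 [array([199., 236.]), array([357., 236.])]
-32 -11 [array([195., 289.]), array([361., 289.])]
-32 0 [array([193., 270.]), array([363., 270.])]
-32 11 [array([190., 250.]), array([365., 250.])]
clip -37 -15 [array([231., 302.]), array([325., 302.])]
clip -37 0 [array([228., 276.]), array([327., 276.])]
clip -37 15 [array([226., 247.]), array([329., 247.])]
clip -19 -15 [array([241., 284.]), array([315., 285.])]
clip -19 0 [array([240., 260.]), array([316., 260.])]
clip -19 15 [array([239., 233.]), array([317., 233.])]
coil/pivot [278. 236.]
```

```bash
python3 -c "
import cv2
a=cv2.imread('pics/w2.png')[190:350,120:440]
a=cv2.convertScaleAbs(a,alpha=1.8,beta=25)
cv2.imwrite('pics/w2c.png',cv2.resize(a,None,fx=2.5,fy=2.5,interpolation=cv2.INTER_CUBIC))"
```

```text
(no output)
```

View pics/w2c.png

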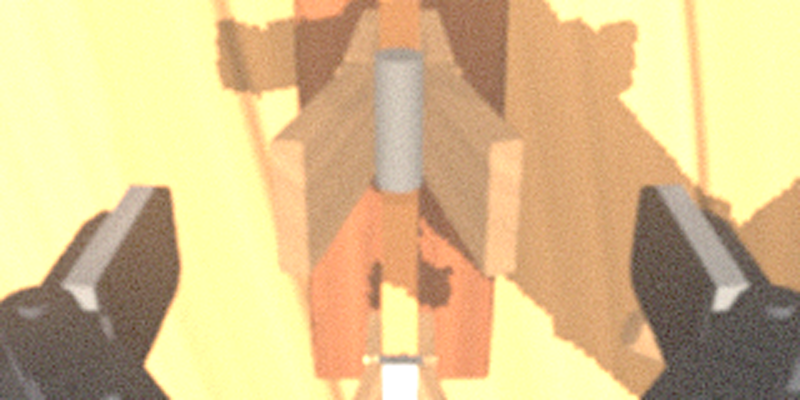

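Run:
```python
from h import *
s=arm.read_state(); im,d,i=snap('wrist'); Rc=R.from_quat(s['ee_rot']).as_matrix()
def tool(u,v):
    z=d[v,u]; return np.round(Rc.T@(world(i,u,v,z,True)-s['position']),1), z
for u,v in [(186,270),(188,280),(189,290),(190,294),(185,300),(180,315),(178,268),(165,285),(155,303),(378,270),(376,280),(375,292),(385,305),(231,270),(327,270),(279,240)]: print((u,v),tool(u,v))
```

```text
(186, 270) (array([  8.1, -40.8, -47.6]), np.float32(139.29245))
(188, 280) (array([  2.9, -40.6, -47.4]), np.float32(141.08127))
(189, 290) (array([ -2.6, -40.8, -47.2]), np.float32(142.84221))
(190, 294) (array([ -5.1, -40.8, -46.6]), np.float32(144.12862))
(185, 300) (array([ -3.2, -40.7, -55. ]), np.float32(135.52194))
(180, 315) (array([ -4.2, -40.4, -65.3]), np.float32(126.00125))
(178, 268) (array([ 11. , -43. , -51.6]), np.float32(134.67001))
(165, 285) (array([ 10.8, -44.2, -66.3]), np.float32(120.71821))
(155, 303) (array([ 11. , -43.6, -80. ]), np.float32(107.532974))
(378, 270) (array([  9.1,  44.4, -49.5]), np.float32(137.36508))
(376, 280) (array([  2.7,  44.8, -47.2]), np.float32(141.3616))
(375, 292) (array([ -2.3,  44.4, -49.6]), np.float32(140.55618))
(385, 305) (array([  0.1,  44.6, -64.2]), np.float32(125.914696))
(231, 270) (array([  2. , -22.4, -34.7]), np.float32(153.49849))
(327, 270) (array([-64.6,  44. ,  93.4]), np.float32(295.44232))
(279, 240) (array([0.5, 0.4, 7.8]), np.float32(194.56898))
```

Run:
```python
from h import *
s=arm.read_state(); Rc=R.from_quat(s['ee_rot']).as_matrix()
print(arm.tcp_to_grasp, s['joints'])
for n in ['side','scene']:
    im,d,i=snap(n); P=(cloud(i,d).reshape(-1,3)-s['position'])@Rc
    ok=d.reshape(-1)>0
    for sg in (-1,1):
        q=P[ok&(P[:,1]*sg>37)&(P[:,1]*sg<62)&(abs(P[:,0])<16)&(P[:,2]<70)]
        print(n,sg,len(q),'lowest tool z',np.round(np.sort(q[:,2])[::-1][:8],1), 'y range',np.round(np.percentile(q[:,1],[2,98]),1) if len(q) else '')
    b=im[120:250,190:340] if n=='side' else im[170:310,260:400]
    cv2.imwrite(f'pics/{n}3.png',cv2.resize(b,None,fx=4,fy=4,interpolation=cv2.INTER_CUBIC))
```

```text
18.700000000000003 [ 5.68359406e-01  3.41600358e-01 -3.55201120e-01  8.34356133e-05
 -8.72744293e-01 -7.68110725e-01]
side -1 212 lowest tool z [-44.8 -46.4 -46.6 -48.  -48.7 -51.1 -51.2 -53.2] y range [-61.6 -37.8]
side 1 590 lowest tool z [-47.3 -48.4 -52.6 -52.9 -52.9 -53.2 -53.3 -53.4] y range [37.4 61. ]
scene -1 1234 lowest tool z [-46.3 -46.7 -46.8 -49.1 -49.1 -49.1 -50.  -51.1] y range [-59.9 -37.3]
scene 1 394 lowest tool z [-46.  -46.2 -46.5 -46.9 -48.3 -48.5 -48.6 -48.7] y range [38.6 61.7]
```

View pics/scene3.png

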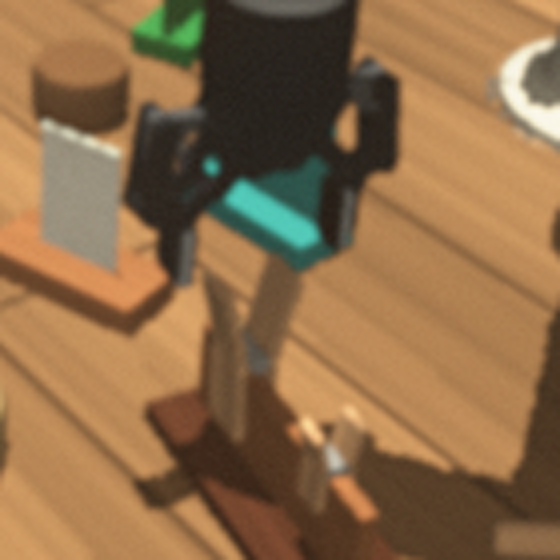

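Scene view: the fingertips (about (180,275) and (340,240)) stop just above the handle tops (about (215,280) and (280,260)). All three cameras' depth puts the open tips 46 mm behind the reported TCP, not 13 mm. I go by the measured fingers: 33 mm lower, and 1.6 mm sideways.

Emit:
{"name": "arm_command", "arguments": {"rows": [[[0,-0.0065,0.05],[0,0,0]],[[0,-0.0065,0.1],[0,0,0]],[[0,-0.0065,0.13],[0,0,0]],[[0,-0.0065,0.132],[0,0,0]],[[0,-0.0065,0.132],[0,0,0]]]}}

```text
clock: 4.05
position: [519.7, 140.9, 59.7]
ee_rot: [-0.633, 0.774, -0.0, -0.001]
contact_force: [-0.3, 0.1, 1.0]
gripper_width: 85.1
grasp_force: 0.0
```

Run:
```python
from h import *
s=arm.read_state(); im,d,i=snap('wrist'); Rc=R.from_quat(s['ee_rot']).as_matrix()
go((520.6,142,62),-11.4)
v,u=np.indices(d.shape); x=(u-i['cx'])/i['fx'];y=(v-i['cy'])/i['fy']; r=np.hypot(x,y)+1e-9; t=np.tan(np.minimum(r,1.4))/r
W=np.stack([x*t*d,y*t*d,d],-1)@i['extrinsics'][:3,:3].T+i['extrinsics'][:3,3]
P=((W-s['position'])@Rc).reshape(-1,3); ok=d.reshape(-1)>0
for sg in(-1,1):
    q=P[ok&(P[:,1]*sg>37)&(P[:,1]*sg<60)&(abs(P[:,0])<16)&(P[:,2]<0)]; k=q[q[:,2]>-70]
    print('finger',sg,np.round(k[:,2].max(),1),'x',np.round(np.percentile(k[:,0],[1,99]),1),'inner y',np.round(np.percentile(k[:,1]*sg,5),1))
q=P[ok&(abs(P[:,1])<32)&(abs(P[:,0])<25)&(P[:,2]>-78)&(P[:,2]<-60)]
print('handles',len(q),'z',np.round(np.percentile(q[:,2],[2,98]),1),'x',np.round(np.percentile(q[:,0],[1,99]),1),'y',np.round(np.percentile(q[:,1],[1,99]),1))
cv2.imwrite('pics/w4.png',im)
```

```text
t 4.1 pos [520.  141.1  60.1] shift [-0.004 -0.002 -0.008] turn [-0.     -0.0001 -0.0002] mm 2.2 deg 0.0 F [ 1.1 -0.8  0.3] w 85.3 gf 0.0
finger -1 -42.7 x [-10.2  11.8] inner y 40.4
finger 1 -43.3 x [-10.1  11.8] inner y 44.3
handles 3338 z [-70.2 -60.5] x [-15.2  14.4] y [-22.4  25. ]
```

View pics/w4.png

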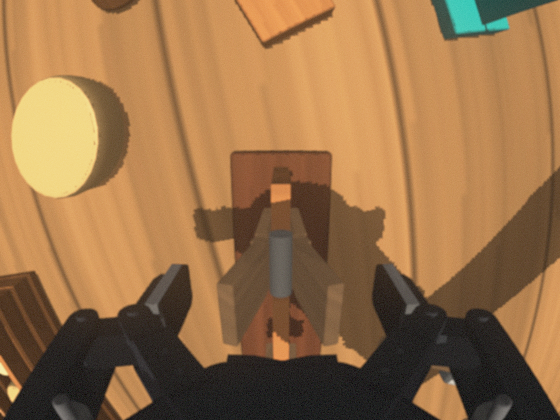

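The fingers now straddle the handles (handles at columns 220–342, fingers at 190 and 375), centred within 1 mm. The tips will reach about 38 mm below the handle tops, so I squeeze.

Emit:
{"name": "arm_command", "arguments": {"rows": [[[0,0,0],[0,0,0]],[[0,0,0],[0,0,0]],[[0,0,0],[0,0,0]],[[0,0,0],[0,0,0]],[[0,0,0],[0,0,0]]], "grip": 0}}

```text
clock: 4.6
position: [519.7, 141.0, 60.2]
ee_rot: [-0.633, 0.774, 0.0, -0.0]
contact_force: [-0.6, -0.5, -1.3]
gripper_width: 22.3
grasp_force: 65.2
```

Emit:
{"name": "arm_command", "arguments": {"rows": [[[0,0,0],[0,0,0]],[[0,0,0],[0,0,0]],[[0,0,0],[0,0,0]],[[0,0,0],[0,0,0]],[[0,0,0],[0,0,0]]]}}

```text
clock: 5.1
position: [519.8, 141.0, 60.2]
ee_rot: [-0.633, 0.774, -0.0, -0.0]
contact_force: [-0.3, 0.5, -0.9]
gripper_width: 22.5
grasp_force: 65.2
```

Emit:
{"name": "arm_command", "arguments": {"rows": [[[0,0,-0.04],[0,0,0]],[[0,0,-0.12],[0,0,0]],[[0,0,-0.24],[0,0,0]],[[0,0,-0.36],[0,0,0]],[[0,0,-0.48],[0,0,0]]]}}

```text
clock: 5.6
position: [519.7, 140.9, 182.2]
ee_rot: [-0.633, 0.774, -0.0, 0.0]
contact_force: [0.5, 0.6, -0.7]
gripper_width: 22.2
grasp_force: 65.2
```

Emit:
{"name": "arm_command", "arguments": {"rows": [[[0,0,-0.1],[0,0,0]],[[0,0,-0.14],[0,0,0]],[[0,0,-0.14],[0,0,0]]]}}

```text
clock: 5.9
position: [520.4, 141.4, 216.9]
ee_rot: [-0.633, 0.774, -0.0, 0.002]
contact_force: [0.1, -0.8, -1.1]
gripper_width: 22.3
grasp_force: 65.2
```

Run:
```python
from h import *
go((523.5,-288.6,215),17.6)
s=arm.read_state(); Rc=R.from_quat(s['ee_rot']).as_matrix()
im,d,i=snap('wrist'); cv2.imwrite('pics/w5.png',im)
for n in ['side','scene']:
    im,d,i=snap(n); P=(cloud(i,d).reshape(-1,3)-s['position'])@Rc
    q=P[(d.reshape(-1)>0)&(abs(P[:,1])<34)&(abs(P[:,0])<25)&(P[:,2]>-28)&(P[:,2]<60)]
    print(n,len(q),'z max',np.round(np.percentile(q[:,2],[98,100]),1))
    for a in range(-20,50,10):
        k=q[(q[:,2]>=a)&(q[:,2]<a+10)]
        if len(k)>4: print(a,len(k),'x',np.round([k[:,0].min(),k[:,0].max()],1),'y',np.round([k[:,1].min(),k[:,1].max()],1))
    b=im[60:200,190:350] if n=='side' else im[100:260,240:440]
    cv2.imwrite(f'pics/{n}5.png',cv2.resize(b,None,fx=3.5,fy=3.5,interpolation=cv2.INTER_CUBIC))
```

```text
t 5.9 pos [520.4 141.4 216.9] shift [ 1.683 -0.354  0.004] turn [-0.001   0.0006 -0.1614] mm 430.0 deg 29.0 F [ 0.1 -0.8 -1.1] w 22.3 gf 65.2
side 209 z max [33.7 39. ]
-20 51 x [-12.6  19.1] y [-13.2  15.6]
-10 32 x [-13.   16.6] y [-14.2  16.2]
0 28 x [-18.3  17. ] y [-16.1  18.6]
10 26 x [-15.8  16.6] y [-19.   20.8]
20 27 x [-16.7  17.1] y [-22.4  22.6]
30 19 x [-14.   15.6] y [-20.6  23.5]
scene 546 z max [35.6 37.8]
-20 105 x [-19.3  13.7] y [-14.1  13.1]
-10 80 x [-19.4  14.7] y [-15.7  17.2]
0 72 x [-18.   15.2] y [-17.4  18.3]
10 86 x [-16.9  13.9] y [-20.2  21.8]
20 95 x [-17.   14.4] y [-22.9  22.6]
30 53 x [-16.7  13.7] y [-23.4  23.5]
```

View pics/scene5.png

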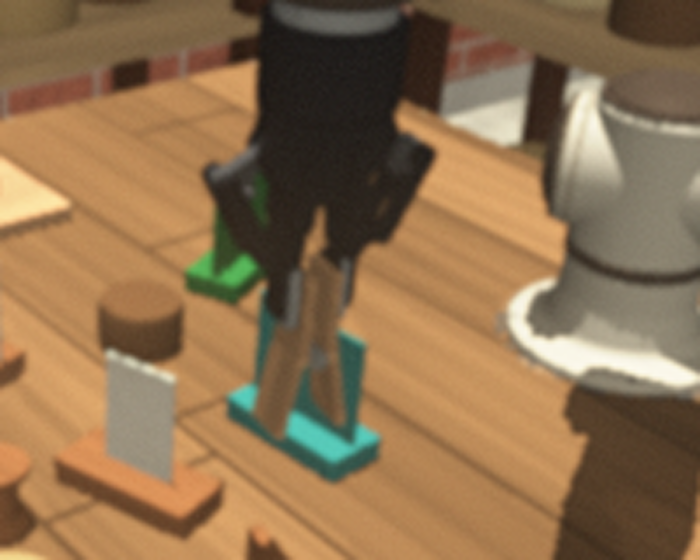

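Scene view: the clip hangs between the pads, squeezed fully open, lips at about (270,430) and (335,425), well clear of everything. I carry it over at this height; the jaw tips are at z≈182, above the narrow card's 112.

Emit:
{"name": "arm_command", "arguments": {"rows": [[[0.1,-0.02,0],[0,0,0]],[[0.28,-0.06,0],[0,0,0]],[[0.46,-0.1,0],[0,0,0]],[[0.64,-0.14,0],[0,0,0]],[[0.82,-0.17,0],[0,0,0]]]}}

```text
clock: 6.55
position: [519.9, -70.0, 213.5]
ee_rot: [-0.633, 0.774, 0.001, -0.001]
contact_force: [0.9, -0.2, -0.6]
gripper_width: 22.3
grasp_force: 65.2
```

Emit:
{"name": "arm_command", "arguments": {"rows": [[[0.18,-0.04,0],[0,0,-0.03]],[[0.36,-0.08,0],[0,0,-0.07]],[[0.54,-0.11,0],[0,0,-0.11]],[[0.72,-0.15,0],[0,0,-0.14]],[[0.82,-0.17,0],[0,0,-0.16]]]}}

```text
clock: 7.05
position: [520.5, -280.5, 212.9]
ee_rot: [0.806, -0.592, -0.002, 0.001]
contact_force: [0.7, 1.6, -0.2]
gripper_width: 22.2
grasp_force: 65.2
```

Emit:
{"name": "arm_command", "arguments": {"rows": [[[0,0,0],[0,0,0]],[[0,0,0],[0,0,0]],[[0,0,0],[0,0,0]]]}}

```text
clock: 7.35
position: [521.4, -276.8, 214.3]
ee_rot: [0.806, -0.592, -0.001, 0.0]
contact_force: [0.0, -0.4, -0.2]
gripper_width: 22.4
grasp_force: 65.2
```

```bash
cat > m.py <<'E'
from h import *
# clip lips vs card edge, both seen by the same camera, in tool axes
s=arm.read_state(); Rc=R.from_quat(s['ee_rot']).as_matrix()
go((523.5,-288.6,215),17.5)
for n in ['side','scene','wrist']:
    im,d,i=snap(n)
    if n=='wrist':
        v,u=np.indices(d.shape); x=(u-i['cx'])/i['fx'];y=(v-i['cy'])/i['fy']; r=np.hypot(x,y)+1e-9; t=np.tan(np.minimum(r,1.4))/r
        W=np.stack([x*t*d,y*t*d,d],-1)@i['extrinsics'][:3,:3].T+i['extrinsics'][:3,3]; cv2.imwrite('pics/w6.png',im)
    else: W=cloud(i,d); cv2.imwrite(f'pics/{n}6.png',im)
    W=W.reshape(-1,3); ok=d.reshape(-1)>0; P=(W-s['position'])@Rc
    k=P[ok&(abs(P[:,1])<34)&(abs(P[:,0])<25)&(P[:,2]>5)&(P[:,2]<45)&(W[:,2]>125)]
    if len(k)>5: print(n,'clip',len(k),'x',np.round(np.percentile(k[:,0],[1,99]),1),'y',np.round(np.percentile(k[:,1],[1,99]),1),'zmax',np.round(np.percentile(k[:,2],98),1))
    c=ok&(np.hypot(W[:,0]-523.5,W[:,1]+288.6)<75)&(W[:,2]>45)&(W[:,2]<120)
    q=W[c]; 
    if len(q)<30: continue
    a=q[:,:2].mean(0); w,V=np.linalg.eigh(np.cov((q[:,:2]-a).T)); e=V[:,1]*np.sign(V[1,1]); t=(q[:,:2]-a)@e; m=a+e*(t.max()+t.min())/2
    L=Rc.T@(np.array([*m,s['position'][2]])-s['position'])
    print(n,'card',len(q),'mid',np.round(m,1),'dir',round(np.degrees(np.arctan2(e[1],e[0])),1),'len',round(np.ptp(t),1),'std across',round(w[0]**.5,1),'top',np.round(np.percentile(q[:,2],[95,99]),1),'mid in tool',np.round(L,1))
E
python3 m.py
```

```text
t 7.35 pos [ 521.4 -276.8  214.3] shift [ 0.048  0.006 -0.003] turn [ 0.0005  0.0004 -0.0007] mm 12.0 deg 0.2 F [ 0.  -0.4 -0.2] w 22.4 gf 65.2
side clip 163 x [-17.1  13.5] y [-24.5  22.3] zmax 34.5
side card 677 mid [ 523.4 -289.1] dir 107.6 len 110.9 std across 1.2 top [113.1 115.1] mid in tool [12.4  1.7 -0. ]
scene clip 178 x [-18.7  11.9] y [-25.6  20. ] zmax 33.1
scene card 598 mid [ 524.  -288.8] dir 107.3 len 113.6 std across 1.5 top [112.5 114.6] mid in tool [12.2  1.1 -0. ]
wrist clip 655 x [-15.5  13.6] y [-22.6  24.4] zmax 34.5
wrist card 406 mid [ 524.3 -299.4] dir 107.5 len 89.1 std across 1.0 top [113.1 113.6] mid in tool [22.5  4.  -0. ]
```

Emit:
{"name": "arm_command", "arguments": {"rows": [[[0.056,0.012,0],[0,0,0]],[[0.056,0.012,0.1],[0,0,0]],[[0.056,0.012,0.2],[0,0,0]],[[0.056,0.012,0.2],[0,0,0]],[[0.056,0.012,0.2],[0,0,0]]]}}

```text
clock: 8.0
position: [523.4, -292.4, 165.6]
ee_rot: [0.806, -0.592, 0.0, 0.0]
contact_force: [0.4, -0.4, -0.4]
gripper_width: 22.0
grasp_force: 65.2
```

Emit:
{"name": "arm_command", "arguments": {"rows": [[[0,0,0],[0,0,0]],[[0,0,0],[0,0,0]]]}}

```text
clock: 8.2
position: [524.0, -292.3, 166.9]
ee_rot: [0.806, -0.592, 0.001, -0.0]
contact_force: [-0.1, -0.0, -0.3]
gripper_width: 22.4
grasp_force: 65.2
```

```bash
python3 m.py
```

```text
t 8.2 pos [ 524.  -292.3  166.9] shift [-0.014 -0.003 -0.193] turn [-0.0007 -0.0006 -0.0007] mm 48.3 deg 0.2 F [-0.1 -0.  -0.3] w 22.4 gf 65.2
side clip 137 x [-16.5  13.9] y [-20.8  22.2] zmax 35.5
side card 605 mid [ 523.3 -288.8] dir 107.6 len 111.2 std across 1.2 top [112.7 115.2] mid in tool [-3.5 -0.5 -0. ]
scene clip 163 x [-18.7  12.2] y [-24.6  22.2] zmax 33.5
scene card 595 mid [ 523.3 -286.7] dir 107.3 len 114.5 std across 1.5 top [113.2 115.5] mid in tool [-5.5 -1.1 -0. ]
wrist clip 687 x [-15.5  13.4] y [-21.7  25.2] zmax 35.7
wrist card 384 mid [ 529.2 -315. ] dir 107.8 len 57.8 std across 1.0 top [113.  113.3] mid in tool [23.3  1.8  0. ]
```

View pics/w6.png

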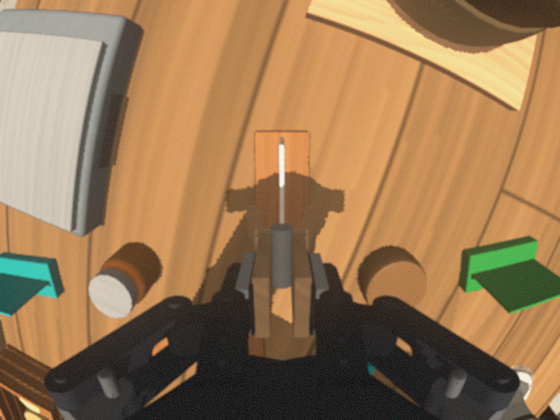

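The wrist view shows the card edge (column 281, rows 140–225) exactly in line with the clip's centre (column 282). All cameras agree it is centred within about 1 mm, so I descend with a 2 mm correction along the edge.

Emit:
{"name": "arm_command", "arguments": {"rows": [[[-0.008,0,0.06],[0,0,0]],[[-0.008,0,0.12],[0,0,0]],[[-0.008,0,0.17],[0,0,0]],[[-0.008,0,0.21],[0,0,0]],[[-0.008,0,0.21],[0,0,0]]]}}

```text
clock: 8.85
position: [521.5, -289.7, 111.1]
ee_rot: [0.806, -0.592, -0.001, 0.0]
contact_force: [-0.7, -0.1, -0.4]
gripper_width: 22.5
grasp_force: 65.2
```

Emit:
{"name": "arm_command", "arguments": {"rows": [[[0,0,0],[0,0,0]],[[0,0,0],[0,0,0]],[[0,0,0],[0,0,0]],[[0,0,0],[0,0,0]],[[0,0,0],[0,0,0]]]}}

```text
clock: 9.35
position: [522.6, -290.1, 113.0]
ee_rot: [0.806, -0.592, 0.0, -0.0]
contact_force: [-0.5, 0.3, -0.8]
gripper_width: 22.0
grasp_force: 65.2
```

Run:
```python
from h import *
go((523.5,-288.6,114),17.5)
im,d,i=snap('wrist'); a=im[110:350,150:420]
im,d,i=snap('side'); b=im[200:360,260:430]
im,d,i=snap('scene'); c=im[110:230,160:300]
f=lambda q:cv2.resize(q,(400,int(400*q.shape[0]/q.shape[1])),interpolation=cv2.INTER_CUBIC)
a,b,c=f(a),f(b),f(c); o=np.zeros((600,800,3),np.uint8); 
o[:len(b[:376]),:400]=b[:376]; o[:len(a),400:]=a[:600]; cc=c[:]; cc=cv2.resize(cc,(260,223)); o[377:600,:260]=cc
cv2.imwrite('pics/fin.png',o)
```

```text
t 9.35 pos [ 522.6 -290.1  113. ] shift [-0.005 -0.005 -0.004] turn [-0.0002 -0.0001 -0.0008] mm 2.0 deg 0.2 F [-0.5  0.3 -0.8] w 22.0 gf 65.2
```

View pics/fin.png

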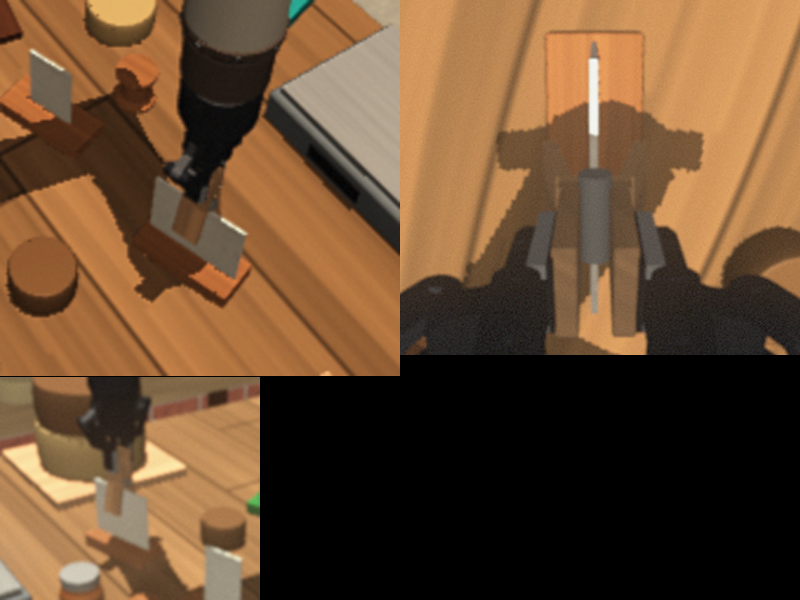

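In the side and scene views, the card stands upright between the jaws, at about the middle of its edge. In the wrist view, the card line runs centred between the jaws. There is no contact force and the stand has not moved, so I hand it in.

```bash
python3 -c "
from bench import arm
print(arm.job_done())"
```

```text
the job is handed in; nothing more can be done
None
```

The job is handed in: the large clip is held squeezed wide open, jaws down about 35 mm over the middle of the wide card's top edge. I saw no contact with the card or stand in the last pictures or force reading; the hand-in call returned no verdict.

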